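# Load the polarimeter tube and hold the lamp button

## Task

Set the polarimeter up for a reading: lift the long tube out of the white tube rest and lay it gently, without dropping it, into the two V-saddles of the polarimeter so that it sits level in both, and let go of it. Then, with the fingers, press the push button on top of the lamp house right down and hold it there with a steady push of no more than 20 N; the lamp stays on only while the button is held, so keep it down for at least two seconds and finish the program still holding it. Leave the short tube and the other things on the bench where they are.

Things in the scene. Friction and masses are not known exactly. Their poses are not given: they have to be found in the camera images.
- polarimeter: bench polarimeter, a heavy grey instrument fixed on the bench. Origin on the bench surface under the mid-point between its two saddles; z up, x along its optical axis towards the lamp house, y level across it. Base plate 430 x 115 mm, top 26 mm up, with a rail 34 mm wide on it, top 48 mm up. The optical axis is 115 mm up
- saddle_lamp (a point): bottom of the V of the aluminium saddle nearer the lamp, 65 mm along x from the polarimeter's origin and 101 mm above the bench. The saddle is 12 mm thick along x; its 90-degree V is open upwards, its mouth 40 mm wide and 121 mm up (54 mm over the outside of the cheeks). Between the two saddles there is 118 mm of open space above the rail
- saddle_analyser (a point): bottom of the V of the like saddle nearer the analyser, at x = -65 mm. Beyond it, from x = -128 to -206 mm, stands the analyser: black barrel, upright, a graduated disc 100 mm in diameter (its top 165 mm up) and the eyepiece
- lamp_house (a point): centre of the top of the lamp house, 152 mm above the bench: a grey box 80 mm (x) by 82 mm (y) at the polarimeter's +x end, from x = 134 to 214 mm, with a black collar reaching in towards the saddles to x = 129 mm
- seat (a point): the point on the polarimeter's optical axis midway between the two saddles, 115 mm above the bench; the centre of a tube seated in both saddles comes here (it may lie up to 18 mm either way along the axis before an end cap meets the collar or the barrel). Axes as the polarimeter's
- button_top (a point): centre of the top face of the lamp button: a round black push button 30 mm in diameter, upright on top of the lamp house, 174 mm along x from the polarimeter's origin; its top is 174 mm above the bench when free and 22 mm above the lamp house's top
- lamp_button (a joint): how far the lamp button is pressed straight down, in m: 0 free, 0.010 at its stop. Spring return: about 3 N to start it, rising evenly to 8 N at the stop. The lamp switch is closed from 0.007 on (the light itself is not shown); the button comes back up when released
- tube_rest: white plastic tube rest fixed on the bench, base plate 110 x 175 x 10 mm with two upright notched rails 8 mm thick at x = -36 and +36 mm (so 64 mm free between them). Origin at the centre of its underside. Two tubes lie in its notches parallel to its x axis, at y = -45 and +45 mm, their centre lines 54 mm above the bench; which tube lies in which row varies. The rails rise to 57 mm
- long_tube: the long polarimeter tube, the one to load: glass tube 20 mm in diameter with a round steel screw cap, 28 mm in diameter and 16 mm long, on each end; 220 mm long over the caps (188 mm of glass between them), about 140 g. Origin at its centre, x along the tube; both ends are alike
- long_tube_mid (a point): centre of the long tube, on its centre line half-way along; x along the tube
- short_tube: bystander: a short tube of the same make and diameters, 120 mm long over the caps, in the other row of the rest. Origin at its centre, x along the tube
- dropper_a: bystander: amber dropper bottle with a red rubber bulb, 37 mm in diameter, 102 mm high, near the robot; origin at the centre of its underside
- dropper_b: bystander: the same kind of dropper bottle, beyond the polarimeter
- beaker: bystander: glass beaker, 68 mm in diameter, 90 mm high; origin at the centre of its underside
- reagent: bystander: white wide-mouthed reagent jar, 84 mm in diameter, 160 mm high; origin at the centre of its underside
- spirit_lamp: bystander: glass spirit lamp with its cap on, 80 mm in diameter, 98 mm high; origin at the centre of its underside
- small_bottle: bystander: small white plastic bottle with a red cap, 56 mm in diameter, 85 mm high; origin at the centre of its underside
Mind the look-alikes: they are no part of the job. What is shaped like the long_tube but green is not meant.

How it is judged (in metres and radians):
On the way, in this order (a step that is already met when the one before it is completed fails the run):
1. the long tube sits level in both V-saddles of the polarimeter, let go and at rest (x of long_tube_mid in the frame of seat between -0.02 and 0.02 m and y of long_tube_mid in the frame of seat between -0.004 and 0.004 m and z of long_tube_mid in the frame of seat between -0.004 and 0.004 m and angle between long_tube_mid's own x axis and vertical between 1.5408 and 1.6008 rad and angle between the x axis of long_tube_mid and the x axis of seat, either way round below 0.03 rad and contact force between the fingers and long_tube below 0.05 N and linear speed of long_tube below 0.02 m/s), for 0.3 s.
2. with the tube in place, the lamp button is held down by the fingers for two seconds at 7 mm or more of its 10 mm travel, with less than 20 N (all of step 1 and value of joint lamp_button above 0.007 m and contact force between the fingers and lamp_button between 3 and 20 N), for 2 s.
At the end, for the whole second after the job is handed in: The long tube lies untouched in both saddles: its centre within 4 mm of the optical axis and 20 mm of the middle along it, level within 0.03 rad and in line within 0.03 rad, at rest; and the fingers still hold the lamp button at 7 mm or more of its 10 mm travel with 3 to 20 N (all of step 2); the arm keeps its last pose, push and grip.
It fails at once if the long tube is dropped (falls faster than 0.4 m/s out of the fingers) (contact force between the fingers and long_tube below 0.05 N and linear speed of long_tube above 0.4 m/s).
It fails at once if the short tube or another bystander is moved more than 30 mm (distance of any of short_tube, dropper_a, dropper_b, beaker, reagent, spirit_lamp, small_bottle from where it was at the start of the episode above 0.03 m).
It also fails if it takes over 64 s, if anything falls off the work surface, if the arm or the gripper's body presses on something with over 40 N, if the wrist force passes 120 N, or if a joint passes its speed limit or range.

## Robot

A 7-joint arm with a two-finger parallel gripper is mounted at the origin on the work surface. World frame = base frame: x ahead of the robot, y to its left, z up, the work surface at z = 0. Lengths are in mm, angles in rad, forces in N, time in s.
With the tool pointing down it reaches from about 425 to 925 mm from the base axis. Payload 6.8 kg.
Tool frame: the origin (TCP) lies on the mounting face of the last link; the fingertips stand 182 mm ahead of it and the grasp point (between the pads) lies 163 mm ahead of it; x points along the fingers, z is the direction in which the jaws open and shut, and the axes are right-handed (so a half turn about x gives the same grasp; the last joint's range is limited). The gripper opens to 88 mm and grips with 3 to 60 N. Pads are 20 mm wide; open, the fingers measure 115 mm over their backs; the gripper's body (75 mm by 178 mm) begins 61 mm behind the grasp point.
Start: joints at [1.229, 0.477, 0.022, 1.555, -0.011, 1.109, -0.083], TCP at [156.386, -656.648, 404.664] pointing down, gripper open.
Joint ranges: [-2.96, 2.96], [-0.34, 2.1], [-1.41, 1.46], [0.24, 2.44], [-1.37, 4.51], [0.17, 1.92], [-2.96, 2.96]. Speed limits (rad/s): [2.39, 2.39, 3.14, 3.14, 3.14, 3.14, 3.14].

## Interface

Orientations are given as a rotation vector (axis times angle).
In Python, from workcell import * gives the robot as it stands.
- The arm moves only by the shell command python3 -m creep 'ROWS' [FORCE]. ROWS is text: rows parted by semicolons, each of 5 numbers parted by spaces: the finger opening in cm, from 0 to 8.78, then the shift along the tool's x, y, z in cm, then the turn about the tool's x in rad. In form: gripper dx dy dz turn; .... A call has 1 to 20 rows; each row is the pose to reach, as a shift and turn from the pose commanded when the call began, along the tool's axes at that moment; what a row does not reach only later rows make up. A row lasts 1/8 s, in which the tool goes at most 62.5 mm and 10.7 degrees, less where a joint would pass 70% of its speed; a pose out of reach is approached as far as the arm can. A call with a gripper value outside its range is refused whole. The fingers move at their own pace and stop on an object; FORCE is the grip in N (left out, the last holds). Time passes only in rows, so rows that repeat a pose let the fingers close. It gives the time, the measured TCP pose, the force and the opening at its end, in the units of the state.
- get_obs(): the state, without advancing time (a new reading comes with each control period).
- read_camera(name): name is "scene" or "side" or "wrist"; returns a dict with "pixels" (480x640x3 uint8, red, green, blue), "z_map" (480x640 float32, mm along the optical axis (not along the pixel's ray), 0 where there is no reading), "fx", "fy", "cx", "cy" (pixels), "R" (3x3) and "t" (3): a world point X has camera coordinates R X + t; the wrist camera has in their place "T_tool_cam" (4x4, takes a point from camera to tool coordinates, whose origin is the TCP and whose axes are the tool frame's). Camera axes: x right, y down, z forward; pixel columns grow to the right and rows downward; lengths in mm; the calibration is good to about 2 mm. The wrist camera is an equidistant fisheye: a pixel r from the principal point sees the ray r / f radians off the axis. A picture is of the moment at which its call begins: read the wrist's pose just before it.
- close_job(): hands the job in, once; it reports no verdict.
Trained networks look in a picture, given as the dict that the camera call returned (one of the last four; its "shot" number tells which), for a name from the list of things; names that differ only in an ending like _2 or _b are one class to them, and where a whole thing is asked for, a point or a joint stands for the part that bears it (a point fixed in the world has none). Each returns a list of dicts, best first, with "score" (0 to 1); they miss things now and then, are a little off and sometimes report something else, mostly with a low value. They report only what shows in the picture. A call takes as long as a camera call. They do not tell look-alikes from the thing itself.
- regions_of(picture, name): "mask" (480x640 bool, what is visible of it).
- spot_point(picture, name): "xyz" ([x, y, z] in mm, in world coordinates, good to about 4 mm: a listed point, or the origin of a listed thing).
The state is a dict: "t": time; "joints": joint angles; "qd": joint speeds; "tau": joint torques, N m; "eef_pos": TCP position; "eef_rot": TCP orientation; "wrist_force": force on the tool from outside, world axes, zero at the start; "ft_torque": the same for the moment, N m; "gripper_width": finger opening in mm.
Only numpy, scipy, OpenCV 4.12 (cv2) and the standard library are available. Lean on these libraries where they do the work, as an engineer would, in place of code of your own. Each camera call takes 0.05 s, during which the arm holds its last target.

## Working session

There is one attempt and no reset: what is moved stays moved. The work goes in short steps, Python scripts to look and compute and a shell command to move; the robot and the scene stay as the last step left them, time stands still between calls to the robot, and variables do not carry over. Pictures are saved under pics/ and viewed, and the job is handed in when it is done.

```bash
mkdir -p pics; ls; cat > h.py <<'E'
from workcell import *
import numpy as np, cv2
from scipy.spatial.transform import Rotation as Ro
def save(c,name): cv2.imwrite('pics/'+name,cv2.cvtColor(c['pixels'],cv2.COLOR_RGB2BGR))
def world(c,u,v,z=None):
    if z is None: z=c['z_map'][int(v),int(u)]
    p=np.array([(u-c['cx'])/c['fx']*z,(v-c['cy'])/c['fy']*z,z])
    return np.array(c['R']).T@(p-np.array(c['t']))
def cloud(c,m=None):
    z=c['z_map']; v,u=np.nonzero((z>0)&(m if m is not None else True)); zz=z[v,u]
    p=np.stack([(u-c['cx'])/c['fx']*zz,(v-c['cy'])/c['fy']*zz,zz],1)
    return (p-np.array(c['t']))@np.array(c['R']),u,v
def pose():
    o=get_obs(); return np.array(o['eef_pos']),Ro.from_rotvec(o['eef_rot']).as_matrix(),o
E
python3 - <<'E'
from h import *
for n in ['scene','side','wrist']:
    c=read_camera(n); save(c,n+'0.png')
    for k in ['long_tube','long_tube_mid','short_tube','tube_rest','polarimeter','button_top','seat','saddle_lamp','saddle_analyser']:
        try: print(n,k,[(np.round(d['xyz']).tolist(),round(d['score'],2)) for d in spot_point(c,k)][:3])
        except Exception as e: print(n,k,e)
p,R,o=pose(); print(p,R.round(3),o['t'])
E
```

```text
pics
scene long_tube [([505.0, -324.0, 54.0], 0.96), ([218.0, -263.0, 12.0], 0.88), ([408.0, -559.0, 12.0], 0.83)]
scene long_tube_mid [([408.0, -558.0, 12.0], 0.97), ([503.0, -320.0, 56.0], 0.96), ([217.0, -261.0, 13.0], 0.57)]
scene short_tube [([514.0, -233.0, 55.0], 0.6)]
scene tube_rest [([509.0, -276.0, -4.0], 0.64)]
scene polarimeter [([505.0, 144.0, -1.0], 0.85)]
scene button_top [([533.0, 313.0, 177.0], 0.44)]
scene seat [([505.0, 143.0, 112.0], 0.92), ([574.0, -490.0, -1.0], 0.3)]
scene saddle_lamp [([365.0, -116.0, -3.0], 0.48)]
scene saddle_analyser [([497.0, 78.0, 102.0], 0.66)]
side long_tube [([504.0, -321.0, 54.0], 0.92), ([215.0, -262.0, 13.0], 0.91), ([406.0, -561.0, 14.0], 0.59)]
side long_tube_mid [([222.0, -262.0, 15.0], 0.76), ([412.0, -563.0, 14.0], 0.65), ([500.0, -321.0, 55.0], 0.61)]
side short_tube [([513.0, -232.0, 52.0], 0.91)]
side tube_rest []
side polarimeter [([508.0, 136.0, -3.0], 0.85)]
side button_top [([537.0, 313.0, 173.0], 0.6)]
side seat [([510.0, 139.0, 117.0], 0.73), ([536.0, 312.0, 175.0], 0.4)]
side saddle_lamp [([520.0, 207.0, 101.0], 0.72), ([320.0, 252.0, 0.0], 0.24)]
side saddle_analyser []
wrist long_tube [([221.0, -262.0, 11.0], 0.78)]
wrist long_tube_mid [([219.0, -262.0, 13.0], 0.79)]
wrist short_tube []
wrist tube_rest []
wrist polarimeter []
wrist button_top []
wrist seat []
wrist saddle_lamp []
wrist saddle_analyser []
[ 156.38404143 -656.64546146  404.6911034 ] [[ 0.     0.973  0.232]
 [-0.     0.232 -0.973]
 [-1.     0.     0.   ]] 1.5
```

View pics/scene0.png

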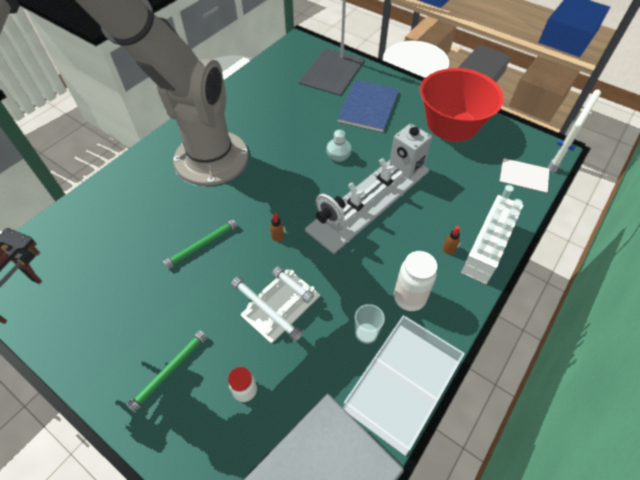

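View pics/side0.png

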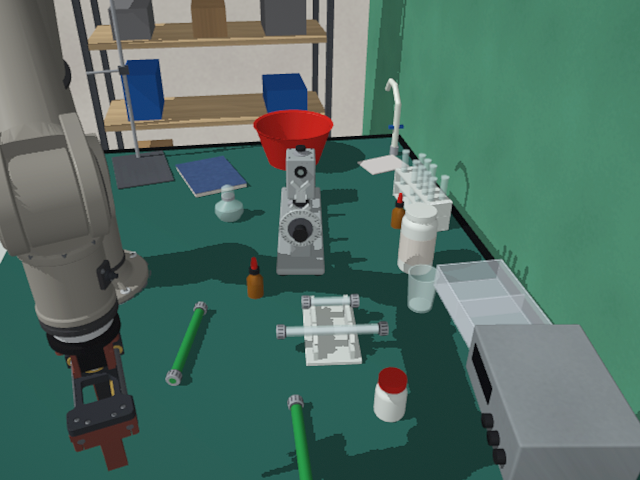

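Scene view: lookalikes are the green tubes at (200,245) and (168,370), the short tube at (293,285), and the clear long tube in the white rest at (265,308). By the description I choose the last. The polarimeter is at (365,190), with its lamp house at (412,150) and its analyser at (330,208).

```bash
cat > meas.py <<'E'
from h import *
import sys
def line(P):
    m=P.mean(0); u,s,v=np.linalg.svd(P-m,full_matrices=False); return m,v[0]
for n in ['scene','side']:
    c=read_camera(n)
    for k in ['long_tube','short_tube']:
        for d in regions_of(c,k)[:3]:
            P,u,v=cloud(c,d['mask']); 
            if len(P)<20: continue
            P=P[(P[:,2]>45)&(P[:,2]<75)&(abs(P[:,0]-505)<160)&(abs(P[:,1]+280)<130)]
            if len(P)<20: continue
            m,dr=line(P); s=(P-m)@dr
            a=m+dr*np.percentile(s,1); b=m+dr*np.percentile(s,99)
            print(n,k,round(d['score'],2),len(P),'ends',a.round(1),b.round(1),'mid',((a+b)/2).round(1),'ang',np.degrees(np.arctan2(dr[1],dr[0])).round(2),'ztop',np.percentile(P[:,2],97).round(1))
    # polarimeter
    P,u,v=cloud(c); box=(abs(P[:,0]-510)<150)&(abs(P[:,1]-145)<260)
    for lo,hi,nm in [(20,32,'base'),(44,52,'rail'),(148,156,'lamptop'),(170,178,'btn'),(160,170,'disc'),(116,124,'saddle')]:
        Q=P[box&(P[:,2]>lo)&(P[:,2]<hi)]
        Q=Q[Q[:,0]<600]
        if len(Q)<5: print(n,nm,len(Q));continue
        r=cv2.minAreaRect(Q[:,:2].astype(np.float32)); print(n,nm,len(Q),np.round(r[0],1),np.round(r[1],1),round(r[2],2),'med',np.median(Q,0).round(1))
    x=cv2.resize(c['pixels'][240:360,200:360] if n=='scene' else c['pixels'][270:380,250:410],None,fx=4,fy=4)
    cv2.imwrite(f'pics/{n}_crop.png',x[:,:,::-1])
    x=cv2.resize(c['pixels'][110:260,290:450] if n=='scene' else c['pixels'][130:280,240:360],None,fx=4,fy=4)
    cv2.imwrite(f'pics/{n}_pol.png',x[:,:,::-1])
E
python3 meas.py
```

```text
scene long_tube 0.64 778 ends [ 397.1 -312.5   62.1] [ 613.  -335.8   61. ] mid [ 505.  -324.2   61.5] ang -6.17 ztop 67.8
scene base 2271 [485.7 116.8] [236.8 452. ] 2.72 med [527.5  81.9  24.9]
scene rail 487 [492.8 108.5] [493.8 109. ] 72.54 med [510.1 149.6  46.7]
scene lamptop 447 [508.7 159.5] [386.6  80.6] 80.82 med [533.1 297.8 151.2]
scene btn 59 [532.6 312.2] [26.1 28.2] 1.8 med [533.9 310.6 172.6]
scene disc 53 [505.9 143.8] [353.7  37.1] 82.54 med [498.7 -25.1 164.3]
scene saddle 226 [504.3 139.2] [410.8  97.6] 82.61 med [502.4   8.6 119.6]
side long_tube 0.62 1116 ends [ 609.6 -339.4   60. ] [ 396.  -316.6   59.5] mid [ 502.8 -328.    59.7] ang 173.92 ztop 67.4
side short_tube 0.64 590 ends [ 574.4 -245.4   60. ] [ 456.  -232.9   59.2] mid [ 515.2 -239.2   59.6] ang 173.98 ztop 68.7
side base 1649 [507.2 141. ] [433.2 114.7] 81.56 med [488.5   1.2  25.5]
side rail 142 [481.5  76.4] [423.6 100.3] 74.34 med [499.  189.1  48.2]
side lamptop 385 [511.7 156. ] [386.2  79.5] 82.21 med [515.  288.  151.5]
side btn 42 [531.4 309.4] [28.4 25.3] 81.39 med [531.7 307.2 172.5]
side disc 68 [509.6 147.4] [368.7  39. ] 80.55 med [493.6 -26.  163.9]
side saddle 254 [498.8 107.5] [350.3  95.7] 83.09 med [497.2 -24.7 119.4]
```

View pics/scene_crop.png

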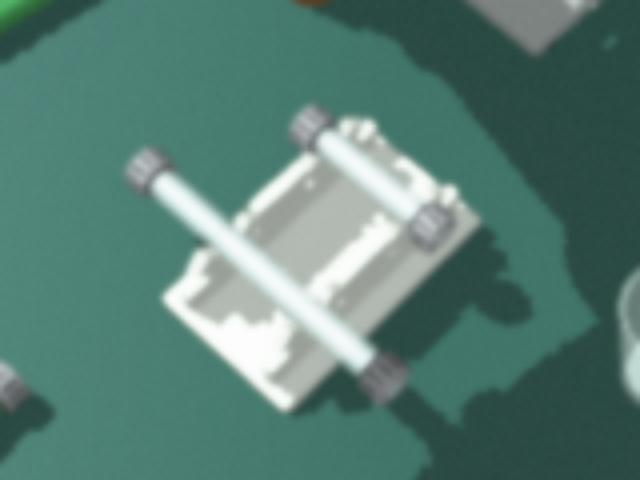

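View pics/scene_pol.png

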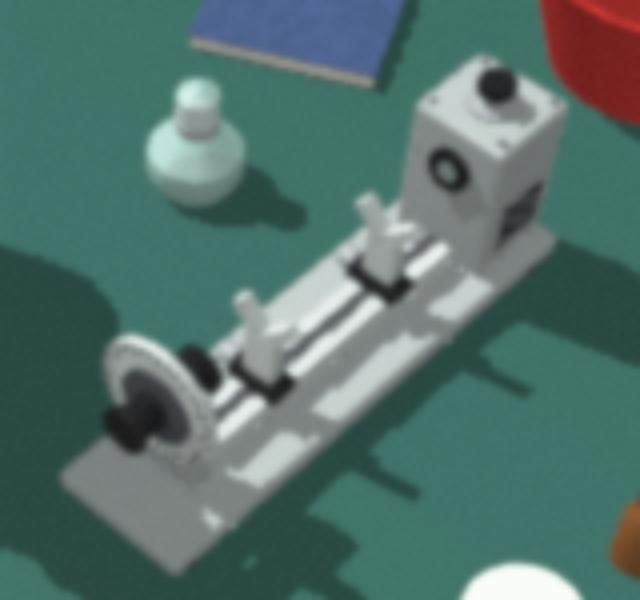

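The crop confirms the choice: the clear long tube in the front notches at crop (265,270), and the short tube at (370,170). Next I work out the approach.

```bash
cat > go.py <<'E'
from h import *
import sys
# go.py x y z yaw_of_tool_y(deg)  -> deltas in cm, turn rad
x,y,z,a=map(float,sys.argv[1:5])
p,R,o=pose()
print('pos',p.round(1),'yaw y',np.degrees(np.arctan2(R[1,1],R[0,1])).round(2),'tilt',R[:,0].round(4),'t',o['t'],'j',np.round(o['joints'],2),'w',o['gripper_width'],'F',np.round(o['wrist_force'],1))
d=R.T@(np.array([x,y,z])-p)
th=np.radians(a)-np.arctan2(R[1,1],R[0,1]); th=(th+np.pi)%(2*np.pi)-np.pi
print('shift cm',(d/10).round(2),'turn',round(-th,4),'rows>=',max(np.linalg.norm(d)/62.5,abs(np.degrees(th))/10.7).round(1))
E
python3 go.py 505 -323 330 -6.1
```

```text
pos [ 156.4 -656.6  404.7] yaw y 13.4 tilt [ 0. -0. -1.] t 1.8 j [ 1.23  0.48  0.02  1.56 -0.01  1.11 -0.08] w 87.7867494531928 F [-0.4 -0.4 -0.2]
shift cm [  7.47  41.64 -24.38] turn 0.3403 rows>= 7.8
```

```bash
python3 -m creep '8.7 0 4 -2.4 0.03; 8.7 0.5 9 -5.2 0.07; 8.7 1 14 -8.2 0.11; 8.7 2 19 -11.2 0.16; 8.7 3 24 -14 0.2; 8.7 4 29 -17 0.24; 8.7 5 34 -20 0.28; 8.7 6.5 38 -22.5 0.32; 8.7 7.4 40.5 -23.8 0.34; 8.7 7.47 41.64 -24.38 0.34; 8.7 7.47 41.64 -24.38 0.34; 8.7 7.47 41.64 -24.38 0.34'
cat > wr.py <<'E'
from h import *
import sys
p,R,o=pose(); c=read_camera('wrist'); save(c,sys.argv[1])
T=np.array(c['T_tool_cam']); z=c['z_map']
v,u=np.nonzero(z>0); du=u-c['cx']; dv=v-c['cy']; f=c['fx']; r=np.hypot(du,dv)+1e-9; th=r/f
ok=th<1.4; u,v,du,dv,r,th=[a[ok] for a in (u,v,du,dv,r,th)]
zz=z[v,u]; P=np.stack([np.tan(th)*du/r*zz,np.tan(th)*dv/r*zz,zz],1)
P=(P@T[:3,:3].T+T[:3,3]); W=P@R.T+p
np.savez('/tmp/w.npz',W=W,u=u,v=v,P=P)
E
cat >wm.py <<'E'
from h import *
import sys
exec(open('wr.py').read())
k=sys.argv[2]; print([(np.round(d['xyz'],1).tolist(),round(d['score'],2)) for d in spot_point(c,k)][:3])
D=regions_of(c,k)
for d in D[:3]:
    m=d['mask'][v,u]; Q=W[m]; print(k,round(d['score'],2),m.sum())
    if m.sum()<20: continue
    Q=Q[(Q[:,2]>np.percentile(Q[:,2],50)-15)]
    r=cv2.minAreaRect(Q[:,:2].astype(np.float32)); print('rect',np.round(r[0],1),np.round(r[1],1),round(r[2],2),'med',np.median(Q,0).round(1),'z95',np.percentile(Q[:,2],95).round(1))
E
python3 wm.py w1.png long_tube; python3 go.py 505 -323 217 -6.1
```

```text
t: 3.3
eef_pos: [503.9, -324.6, 330.4]
eef_rot: [1.288, 1.155, -1.289]
wrist_force: [1.0, -1.1, 0.0]
gripper_width: 86.8
[([217.5, -259.8, 13.0], 0.79), ([412.1, -562.3, 15.3], 0.77), ([501.3, -321.4, 56.4], 0.69)]
long_tube 0.91 8251
rect [ 503.5 -321.5] [ 28.7 220.7] 84.0 med [ 523.3 -323.2   62.9] z95 67.1
long_tube 0.8 858
rect [ 387.  -236.3] [105.5 307.9] 79.94 med [ 243.4 -197.9   16.5] z95 24.0
long_tube 0.61 3474
rect [ 408.7 -560.3] [220.6  28.8] 88.33 med [ 413.8 -533.5   22.5] z95 27.0
pos [ 504.1 -324.3  330.3] yaw y -6.21 tilt [ 2.e-04 -7.e-04 -1.e+00] t 3.45 j [ 0.52  0.43 -0.06  1.81  0.03  0.9  -1.24] w 87.22927350924958 F [-0.1 -0.3 -0.7]
shift cm [11.33  0.08 -0.14] turn -0.0019 rows>= 1.8
```

View pics/w1.png

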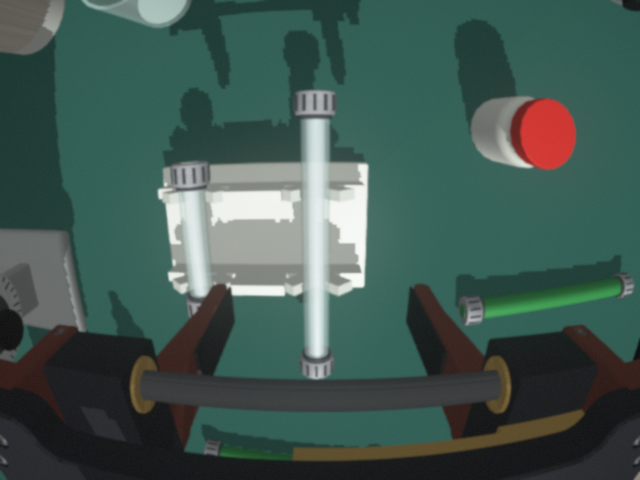

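The wrist view shows the long tube centred at pixel (315,235), with a rect of 28.7 x 220.7 mm, so it is the right one. I go down in two stages.

```bash
python3 -m creep '8 2 0 0 0; 8 5 -0.1 -0.2 0; 8 7 -0.1 -0.2 0; 8 8 -0.1 -0.2 0; 8 8 -0.1 -0.2 0; 8 8 -0.1 -0.2 0;8 8 -0.1 -0.2 0' ;python3 go.py 503.5 -321.7 217 -6.0;python3 wm.py w2.png long_tube
```

```text
t: 4.32
eef_pos: [504.5, -321.1, 250.9]
eef_rot: [1.287, 1.155, -1.286]
wrist_force: [-0.7, -0.9, -0.6]
gripper_width: 79.6
pos [ 504.5 -321.1  250.9] yaw y -6.09 tilt [ 1.4e-03 -8.0e-04 -1.0e+00] t 4.325 j [ 0.51  0.54 -0.06  1.86  0.05  0.74 -1.26] w 79.60780685006311 F [-0.7 -0.9 -0.6]
shift cm [ 3.39 -0.1   0.06] turn -0.0016 rows>= 0.5
[([499.0, -321.6, 54.1], 0.84), ([409.9, -562.3, 17.2], 0.75)]
long_tube 0.87 14469
rect [ 503.8 -321.7] [ 29.4 219.7] 83.87 med [ 542.5 -324.9   62.9] z95 67.2
long_tube 0.69 863
rect [ 410.7 -576.4] [67.1 15.9] 87.99 med [ 414.7 -574.6   21.2] z95 24.4
```

```bash
python3 -m creep '8 1.2 -0.05 0.03 0; 8 2.6 -0.1 0.05 0; 8 3.3 -0.1 0.05 0; 8 3.38 -0.1 0.05 0; 6 3.38 -0.1 0.05 0; 4 3.38 -0.1 0.05 0; 3 3.38 -0.1 0.05 0; 2.2 3.38 -0.1 0.05 0; 1.6 3.38 -0.1 0.05 0; 1 3.38 -0.1 0.05 0; 1 3.38 -0.1 0.05 0; 1 3.38 -0.1 0.05 0; 1 3.38 -0.1 0.05 0; 1 3.38 -0.1 0.05 0' 25 ;python3 go.py 503.5 -321.7 360 -6.0
```

```text
t: 6.22
eef_pos: [503.2, -321.4, 216.2]
eef_rot: [1.287, 1.157, -1.287]
wrist_force: [-0.7, 0.2, -0.3]
gripper_width: 19.3
pos [ 503.2 -321.4  216.2] yaw y -6.09 tilt [ 0.e+00 -1.e-04 -1.e+00] t 6.225 j [ 0.51  0.58 -0.06  1.88  0.05  0.68 -1.26] w 19.306688774479632 F [-0.7  0.2 -0.3]
shift cm [-14.38   0.04   0.03] turn -0.0015 rows>= 2.3
```

```bash
python3 -m creep '1 -0.5 0 0 0; 1 -1.5 0 0 0; 1 -3 0 0 0; 1 -5 0 0 0; 1 -8 0 0 0; 1 -11 0 0 0; 1 -14 0 0 0; 1 -16 0 0 0; 1 -17 0 0 0; 1 -17 0 0 0; 1 -17 0 0 0' ;python3 go.py 507 141 386 81.8; python3 wm.py w3.png long_tube; python3 meas.py >/dev/null; python3 - <<'E'
from h import *
for n in ['scene','side']:
    c=read_camera(n)
    for k in ['polarimeter','seat','button_top','saddle_lamp','saddle_analyser','lamp_house']:
        print(n,k,[(np.round(d['xyz']).tolist(),round(d['score'],2)) for d in spot_point(c,k)][:2])
    save(c,n+'3.png')
E
```

```text
t: 7.6
eef_pos: [502.8, -321.1, 385.3]
eef_rot: [1.287, 1.159, -1.288]
wrist_force: [0.3, 0.5, -2.2]
gripper_width: 19.5
pos [ 502.8 -321.1  385.3] yaw y -6.08 tilt [-1.4e-03  7.0e-04 -1.0e+00] t 7.6 j [ 0.51  0.37 -0.06  1.77  0.03  1.01 -1.24] w 19.549967033381954 F [ 0.3  0.5 -2.2]
shift cm [-4.00e-02 -4.48e+00 -4.60e+01] turn -1.5338 rows>= 8.2
[([410.5, -563.6, 16.8], 0.88), ([500.0, -319.7, 223.8], 0.79), ([216.3, -262.4, 13.7], 0.76)]
long_tube 0.77 18242
rect [ 519.9 -321.1] [ 28.9 186.9] 82.35 med [ 556.  -326.2  232. ] z95 236.2
long_tube 0.68 2654
rect [ 711.1 -208.1] [62.2 35.8] 73.32 med [ 702.8 -215.1   67.5] z95 90.2
long_tube 0.65 2863
rect [ 410.  -560.6] [220.6  26.9] 88.13 med [ 413.2 -539.8   22.6] z95 27.0
scene polarimeter [([506.0, 141.0, 1.0], 0.94)]
scene seat [([506.0, 140.0, 115.0], 0.8)]
scene button_top [([536.0, 313.0, 178.0], 0.66), ([512.0, -275.0, -4.0], 0.54)]
scene saddle_lamp [([516.0, 205.0, 101.0], 0.81), ([504.0, -320.0, 225.0], 0.43)]
scene saddle_analyser [([499.0, 78.0, 100.0], 0.72)]
scene lamp_house [([528.0, 316.0, 151.0], 0.86), ([512.0, -275.0, -3.0], 0.68)]
side polarimeter [([508.0, 135.0, -0.0], 0.58)]
side seat [([502.0, -321.0, 223.0], 0.72), ([511.0, 143.0, 116.0], 0.57)]
side button_top [([499.0, -319.0, 221.0], 0.55), ([535.0, 311.0, 176.0], 0.47)]
side saddle_lamp [([518.0, 204.0, 103.0], 0.7), ([762.0, -65.0, -1.0], 0.69)]
side saddle_analyser [([496.0, 79.0, 100.0], 0.81), ([510.0, 140.0, 117.0], 0.39)]
side lamp_house [([536.0, 312.0, 153.0], 0.62)]
```

View pics/w3.png

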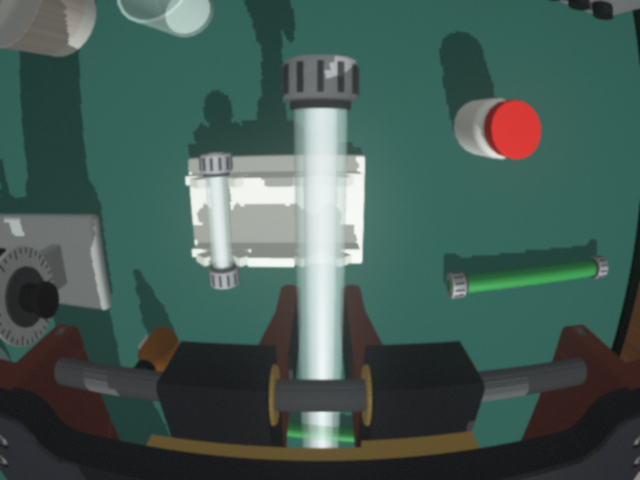

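View pics/side3.png

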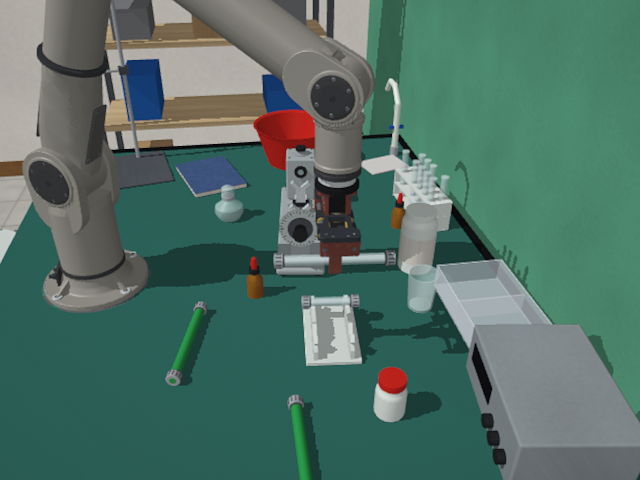

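The tube is held clear of the rest (wrist view at (322,200), side view at (335,260)), and the short tube is undisturbed at (330,300). Carry it over the polarimeter at height.

```bash
python3 -m creep '1 0 -0.1 -1.5 -0.05; 1 0 -0.4 -4.5 -0.15; 1 0 -0.8 -8.5 -0.29; 1 0 -1.3 -13 -0.44; 1 0 -1.7 -17.5 -0.59; 1 0 -2.1 -22 -0.74; 1 0 -2.6 -26.5 -0.89; 1 0 -3 -31 -1.04; 1 0 -3.5 -35.5 -1.19; 1 0 -3.9 -40 -1.34; 1 0 -4.2 -43.5 -1.45; 1 0 -4.4 -45.5 -1.515; 1 0 -4.48 -46 -1.534; 1 0 -4.48 -46 -1.534; 1 0 -4.48 -46 -1.534; 1 0 -4.48 -46 -1.534; 1 0 -4.48 -46 -1.534'; python3 go.py 507 141 300 81.8;python3 wm.py w4.png polarimeter
python3 - <<'E'
from h import *
d=np.load('/tmp/w.npz');P=d['W'];u=d['u'];v=d['v']
box=(P[:,0]>400)&(P[:,0]<620)&(P[:,1]>-100)&(P[:,1]<400)
for lo,hi,nm in [(20,32,'base'),(44,52,'rail'),(148,156,'lamptop'),(168,178,'btn'),(116,124,'saddle')]:
    m=box&(P[:,2]>lo)&(P[:,2]<hi);Q=P[m]
    if len(Q)<5: continue
    r=cv2.minAreaRect(Q[:,:2].astype(np.float32)); print(nm,len(Q),np.round(r[0],1),np.round(r[1],1),round(r[2],2),'med',np.median(Q,0).round(1),u[m].min(),u[m].max(),v[m].min(),v[m].max())
E
```

```text
t: 10.88
eef_pos: [507.5, 140.3, 386.2]
eef_rot: [0.113, 1.568, -0.113]
wrist_force: [0.9, -0.1, -1.6]
gripper_width: 19.2
pos [507.5 140.3 386.2] yaw y 81.74 tilt [ 1.e-04 -2.e-04 -1.e+00] t 10.875 j [ 0.07  0.3  -0.55  1.9   0.19  0.99 -0.71] w 19.197854217630685 F [ 0.9 -0.1 -1.6]
shift cm [ 8.62  0.06 -0.06] turn -0.001 rows>= 1.4
[]
polarimeter 0.75 24074
rect [507.3 138.5] [331.9 116.1] 81.63 med [522.3 218.1  26.7] z95 152.7
polarimeter 0.52 1217
rect [627.2 -30.6] [ 58.1 409.7] 28.93 med [ 715.3 -184.5   42.3] z95 68.1
base 14395 [510.1 158.6] [280.9 115.8] 81.58 med [523.9 168.5  25.9] 257 383 49 327
rail 38 [500.3 137.9] [282.6  75.8] 78.89 med [494.2 268.1  48.5] 275 365 68 361
lamptop 5852 [505.3 138.7] [331.4  80.7] 80.94 med [528.3 285.9 151.8] 250 389 0 446
saddle 774 [505.5 124.8] [303.4  78. ] 81.68 med [503.7 204.4 119.3] 261 380 51 425
```

View pics/w4.png

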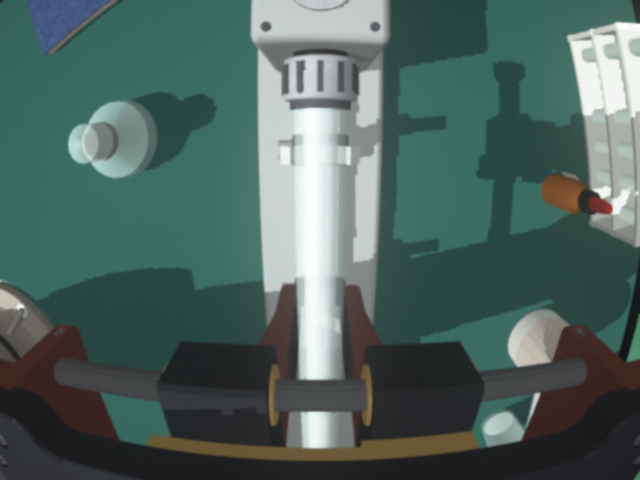

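The tube is above the saddles, and the lamp saddle is visible at (315,152). Now fine alignment: lateral centres of the base, the saddle cheeks and the tube in one frame.

```bash
cat > al.py <<'E'
from h import *
d=np.load('/tmp/w.npz');P=d['W'];u=d['u'];v=d['v']
p,R,o=pose(); p0=p
a=np.radians(81.6); e=np.array([np.cos(a),np.sin(a)]); n=np.array([-np.sin(a),np.cos(a)])
O=np.array([507,141.]); s=(P[:,:2]-O)@e; l=(P[:,:2]-O)@n; z=P[:,2]
print('tcp s,l',((p[:2]-O)@e).round(2),((p[:2]-O)@n).round(2),'toolyaw',np.degrees(np.arctan2(R[1,1],R[0,1])).round(2))
cs=[]
for s0 in range(-30,140,20):
    m=(s>s0)&(s<s0+20)&(abs(z-26)<4)&(abs(l)<75)
    if m.sum()>50: 
        c=(np.percentile(l[m],.5)+np.percentile(l[m],99.5))/2; cs.append((s0+10,c)); print('base',s0,m.sum(),l[m].min().round(1),l[m].max().round(1),c.round(2))
cs=np.array(cs); k=np.polyfit(cs[:,0],cs[:,1],1); print('slope deg',np.degrees(k[0]).round(2),'at0',k[1].round(2))
m=(s>45)&(s<85)&(z>112)&(z<125)&(abs(l)<35); print('saddle',m.sum(),l[m].min().round(1),l[m].max().round(1),s[m].min().round(1),s[m].max().round(1))
h=l[m]
for sg in (1,-1):
    q=m&(l*sg>10); print('cheek',q.sum(),l[q].min().round(1),l[q].max().round(1),np.median(s[q]).round(1))
m=(z>145)&(z<155)&(s>120)&(abs(l)<60); print('lamp',m.sum(),l[m].min().round(1),l[m].max().round(1),s[m].min().round(1),s[m].max().round(1))
tz=p[2]-163
for s0 in range(0,110,10):
    m=(s>s0)&(s<s0+10)&(abs(z-tz)<16)&(abs(l)<25)
    if m.sum()>20: print('tube',s0,m.sum(),l[m].min().round(1),l[m].max().round(1),((l[m].min()+l[m].max())/2).round(2),'ztop',np.percentile(z[m],98).round(1))
m=(abs(z-tz)<16)&(abs(l)<25)&(s>0)&(s<130); print('tube far end s',s[m].max().round(1))
E
python3 al.py
```

```text
tcp s,l -0.26 -0.44 toolyaw 81.79
base -30 1280 -56.9 56.8 -0.29
base -10 1336 -57.7 55.9 -0.48
base 10 1406 -56.9 55.9 -0.5
base 30 1443 -57.1 56.3 -0.63
base 50 911 -57.5 56.0 -0.72
base 70 1477 -57.7 56.3 -0.52
base 90 1404 -57.5 56.1 -0.66
base 110 984 -57.3 56.0 -0.65
base 130 647 -57.1 56.0 -0.5
slope deg -0.07 at0 -0.47
saddle 501 -27.2 25.8 58.6 70.9
cheek 255 16.5 25.8 64.7
cheek 246 -27.2 -17.9 65.3
lamp 6002 -41.7 40.8 133.3 163.5
tube 0 1484 -20.7 18.9 -0.87 ztop 238.5
tube 10 1956 -20.2 18.3 -0.96 ztop 238.2
tube 20 1133 -10.8 9.1 -0.84 ztop 234.7
tube 30 1195 -10.9 9.3 -0.78 ztop 234.8
tube 40 1295 -10.7 9.1 -0.82 ztop 234.7
tube 50 1363 -10.9 9.4 -0.74 ztop 234.7
tube 60 1428 -10.8 9.2 -0.79 ztop 234.8
tube 70 1416 -10.6 9.1 -0.72 ztop 234.7
tube 80 1462 -10.5 9.0 -0.73 ztop 234.8
tube 90 2067 -15.3 14.0 -0.64 ztop 238.5
tube 100 1805 -15.3 13.9 -0.71 ztop 238.7
tube far end s 109.4
```

Alignment is within about 0.3 mm: saddle centre -0.65, tube -0.75, and yaw within 0.2°. The tube's centre is at z≈224.7, so it seats at TCP z≈276.5. Descend to just above.

```bash
python3 -m creep '1 0.5 0 0 0; 1 1.5 0 0 0; 1 3 0 0 0; 1 5 0 0 0; 1 7 0 0 0; 1 8.5 0 0 0; 1 9.4 0 0 0; 1 9.8 0 0 0; 1 10 0 0 0; 1 10 0 0 0; 1 10 0 0 0; 1 10 0 0 0'; python3 wm.py w5.png long_tube; python3 al.py | grep -v base
```

```text
t: 12.52
eef_pos: [507.5, 140.8, 286.4]
eef_rot: [0.112, 1.567, -0.112]
wrist_force: [0.8, -1.0, -1.4]
gripper_width: 19.6
[([321.9, 248.5, -0.9], 0.71), ([503.7, 140.6, 124.9], 0.64)]
long_tube 0.9 18683
rect [508.8 157.2] [187.1  29.4] 80.82 med [514.4 193.4 133.3] z95 137.5
tcp s,l -0.1 -0.42 toolyaw 81.81
slope deg -0.02 at0 -0.52
saddle 2229 -27.4 26.3 55.2 81.0
cheek 1102 10.1 26.3 64.9
cheek 1118 -27.4 -10.4 65.0Traceback (most recent call last):
  File "al.py", line 17, in <module>
    m=(z>145)&(z<155)&(s>120)&(abs(l)<60); print('lamp',m.sum(),l[m].min().round(1),l[m].max().round(1),s[m].min().round(1),s[m].max().round(1))
                                                                ~~~~~~~~^^
    return umr_minimum(a, axis, None, out, keepdims, initial, where)
ValueError: zero-size array to reduction operation minimum which has no identity
```

View pics/w5.png

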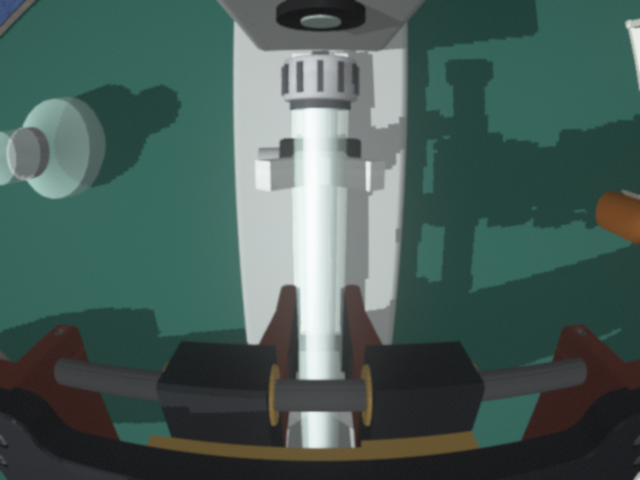

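The tube is centred between the cheeks at (262,170) and (372,170), with its cap clear of the collar. Lower slowly while watching the force.

```bash
python3 -m creep '1 0.2 0 0 0; 1 0.4 0 0 0; 1 0.55 0 0 0; 1 0.7 0 0 0; 1 0.8 0 0 0; 1 0.88 0 0 0; 1 0.88 0 0 0; 1 0.88 0 0 0'; python3 -m creep '1 0.05 0 0 0;1 0.1 0 0 0;1 0.1 0 0 0;1 0.1 0 0 0'
```

```text
t: 13.68
eef_pos: [507.4, 140.9, 277.4]
eef_rot: [0.112, 1.568, -0.112]
wrist_force: [-0.1, -0.1, -1.8]
gripper_width: 19.4
t: 14.18
eef_pos: [507.4, 140.9, 277.1]
eef_rot: [0.112, 1.567, -0.113]
wrist_force: [-3.0, -1.4, 8.1]
gripper_width: 19.3
```

Contact (8 N). Release, opening slowly.

```bash
python3 -m creep '1.6 0.05 0 0 0; 2 0.05 0 0 0; 2.4 0.05 0 0 0; 3 0.05 0 0 0; 4 0.05 0 0 0; 5 0.05 0 0 0; 6 0.05 0 0 0; 6 0.05 0 0 0; 6 0.05 0 0 0' 10; python3 wm.py w6.png long_tube; sed -i "s/^m=(z>145).*//; s/^tz=.*/tz=118/" al.py; python3 al.py | grep -v base; python3 -c "
from h import *
for n in ['scene','side']: save(read_camera(n),n+'6.png')"
```

```text
t: 15.3
eef_pos: [507.4, 140.8, 275.8]
eef_rot: [0.112, 1.568, -0.112]
wrist_force: [0.3, 0.4, 0.3]
gripper_width: 59.9
[([502.8, 141.2, 118.9], 0.66)]
long_tube 0.89 18817
rect [507.9 157.3] [187.3  29.4] 80.34 med [514.3 194.  123.9] z95 128.2
tcp s,l -0.1 -0.4 toolyaw 81.81
slope deg 0.01 at0 -0.56
saddle 7605 -27.7 26.5 45.0 85.0
cheek 1295 10.0 26.5 64.9
cheek 1413 -27.7 -10.0 65.0
tube 0 929 -10.3 9.2 -0.53 ztop 125.6
tube 10 1038 -10.8 9.4 -0.69 ztop 125.7
tube 20 1127 -10.5 9.2 -0.65 ztop 125.6
tube 30 1230 -10.6 9.5 -0.58 ztop 125.6
tube 40 1306 -10.3 9.3 -0.54 ztop 125.7
tube 50 1632 -24.9 24.9 0.04 ztop 125.6
tube 60 3456 -25.0 25.0 -0.01 ztop 125.4
tube 70 1788 -24.9 24.8 -0.08 ztop 125.8
tube 80 1505 -10.5 9.2 -0.63 ztop 125.9
tube 90 2055 -15.1 14.1 -0.46 ztop 129.7
tube 100 2011 -15.1 14.3 -0.4 ztop 129.9
tube far end s 130.0
```

View pics/w6.png

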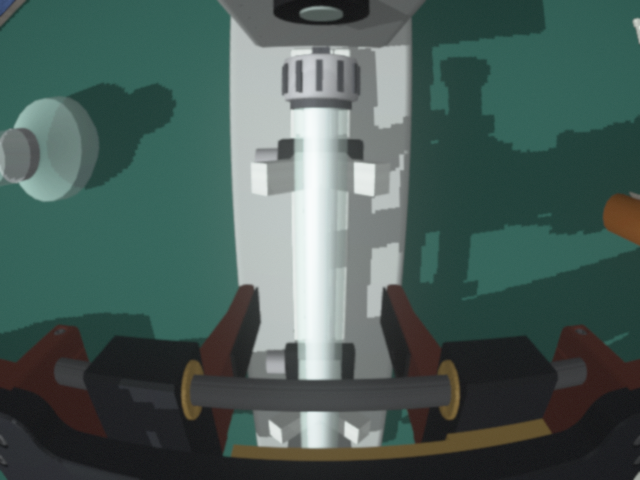

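View pics/scene6.png

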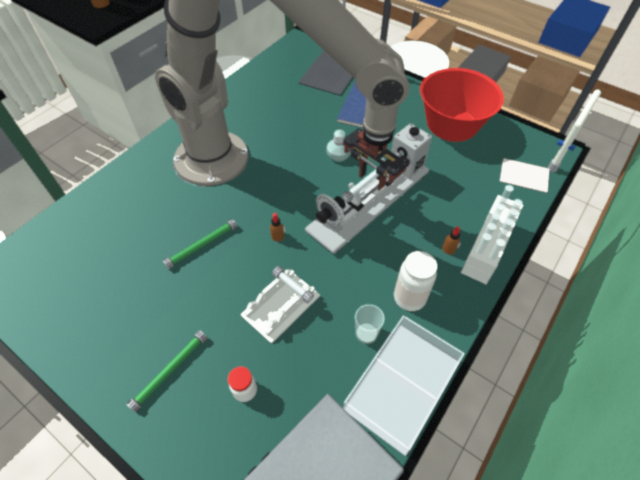

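The tube is seated and level: top 125.6–125.9 along its length, lateral -0.6 against the saddle -0.6, cap clear of the collar in the wrist view at (320,80). In the scene view the bystanders are where they were. Retreat upward.

```bash
python3 -m creep '6 -0.5 0 0 0; 6 -2 0 0 0; 6 -4 0 0 0; 6 -7 0 0 0; 6 -10 0 0 0; 6 -12 0 0 0; 4 -12.5 0 0 0; 2 -12.5 0 0 0; 0 -12.5 0 0 0' 30; python3 go.py 533 313 396 81.8; python3 wm.py w7.png button_top
```

```text
t: 16.68
eef_pos: [507.1, 140.6, 400.0]
eef_rot: [0.112, 1.569, -0.113]
wrist_force: [0.0, 0.7, -0.1]
gripper_width: 33.5
pos [507.1 140.6 400. ] yaw y 81.81 tilt [-1.5e-03 -4.0e-04 -1.0e+00] t 16.675 j [ 0.08  0.29 -0.56  1.88  0.18  1.02 -0.7 ] w 33.5360149085872 F [ 0.   0.7 -0.1]
shift cm [ 0.39 17.43  0.11] turn 0.0001 rows>= 2.8
[]
```

View pics/w7.png

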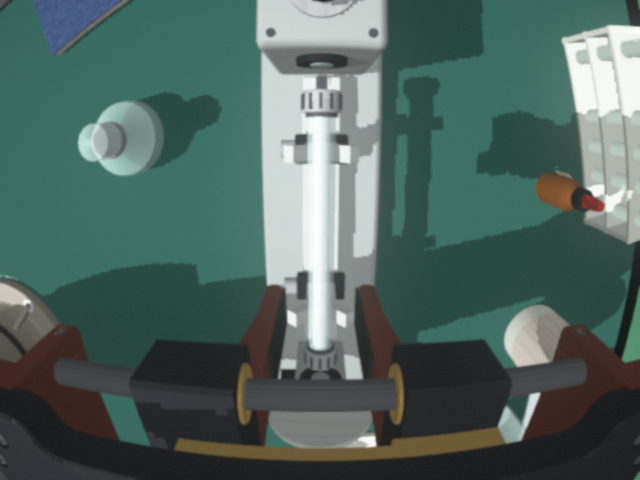

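The tube rests in both saddles, at (318,150) and (315,285), untouched. Move part-way to the lamp to view the button.

```bash
python3 -m creep '0 0 1.5 0 0; 0 0 4 0 0; 0 0 7 0 0; 0 0 9.5 0 0; 0 0 10.5 0 0; 0 0 10.5 0 0; 0 0 10.5 0 0; 0 0 10.5 0 0; 0 0 10.5 0 0'; python3 go.py 533 313 396 81.8; python3 wm.py w8.png button_top; python3 - <<'E'
from h import *
d=np.load('/tmp/w.npz');P=d['W'];u=d['u'];v=d['v']
m=(abs(P[:,0]-533)<35)&(abs(P[:,1]-313)<35)&(P[:,2]>168)&(P[:,2]<182);Q=P[m]
(c,r)=cv2.minEnclosingCircle(Q[:,:2].astype(np.float32)); print(len(Q),np.round(c,1),r,np.median(Q,0),u[m].mean(),v[m].mean())
E
```

```text
t: 17.95
eef_pos: [522.5, 244.1, 400.9]
eef_rot: [0.113, 1.568, -0.113]
wrist_force: [0.7, 0.8, 0.2]
gripper_width: 0.6
pos [522.5 244.1 400.9] yaw y 81.74 tilt [ 2.e-04 -2.e-04 -1.e+00] t 17.95 j [-0.09  0.38 -0.58  1.77  0.23  1.06 -0.89] w 0.5993962569478342 F [0.7 0.8 0.2]
shift cm [0.49 6.97 0.05] turn -0.001 rows>= 1.1
[([534.1, 315.4, 173.1], 0.55)]
button_top 0.72 25459
rect [531.6 302.8] [100.2  82.6] 81.84 med [533.2 314.6 152.1] z95 174.1
button_top 0.59 2030
rect [532.9 312.8] [29.1 27.4] 86.76 med [533.1 313.1 173.9] z95 175.1
2096 [533.  312.7] 14.953797340393066 [532.95319848 313.08782858 173.8426955 ] 320.1913167938931 152.62881679389312
```

View pics/w8.png

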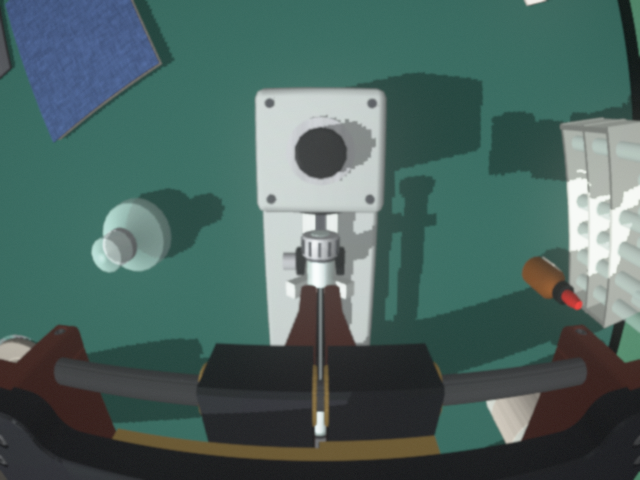

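The button is at pixel (320,153): world (533.0, 312.9, 174), radius 15, which matches the description. Go over it, then press.

```bash
python3 -m creep '0 0 1.5 0 0; 0 0 4 0.05 0; 0 0.5 6 0.05 0; 0 1.5 6.9 0.05 0; 0 2.5 6.95 0.05 0; 0 3.2 6.95 0.05 0; 0 3.5 6.95 0.05 0; 0 3.5 6.95 0.05 0; 0 3.5 6.95 0.05 0'; python3 go.py 533 313 356 81.8;python3 -m creep '0 0.3 0 0 0; 0 0.6 0 0 0; 0 0.8 0 0 0; 0 0.9 0 0 0;0 0.9 0 0 0;0 0.9 0 0 0'; python3 go.py 533 313 347.5 81.8
```

```text
t: 19.23
eef_pos: [532.9, 313.3, 366.3]
eef_rot: [0.113, 1.567, -0.112]
wrist_force: [0.3, -0.2, -0.6]
gripper_width: 0.7
pos [532.9 313.3 366.3] yaw y 81.78 tilt [ 7.e-04  2.e-04 -1.e+00] t 19.225 j [-0.21  0.48 -0.57  1.71  0.29  1.04 -1.02] w 0.7106555086567434 F [ 0.3 -0.2 -0.6]
shift cm [ 1.03 -0.03  0.01] turn -0.0003 rows>= 0.2
t: 19.98
eef_pos: [532.8, 313.5, 356.9]
eef_rot: [0.112, 1.568, -0.112]
wrist_force: [0.9, 0.4, -0.3]
gripper_width: 0.5
pos [532.8 313.5 356.9] yaw y 81.81 tilt [ 1.e-04  0.e+00 -1.e+00] t 19.975 j [-0.22  0.49 -0.56  1.71  0.3   1.02 -1.03] w 0.4513292178250374 F [ 0.9  0.4 -0.3]
shift cm [ 0.94 -0.05  0.03] turn 0.0001 rows>= 0.2
```

Tip is about 1 mm above the button. Press in stages.

```bash
python3 -m creep '0 0.1 0 0 0; 0 0.2 0 0 0; 0 0.3 0 0 0; 0 0.3 0 0 0;0 0.3 0 0 0'; python3 -m creep '0 0.1 0 0 0; 0 0.2 0 0 0; 0 0.3 0 0 0;0 0.4 0 0 0; 0 0.4 0 0 0;0 0.4 0 0 0'
```

```text
t: 20.6
eef_pos: [532.8, 313.6, 354.0]
eef_rot: [0.112, 1.568, -0.112]
wrist_force: [-0.7, -0.3, 5.1]
gripper_width: 0.2
t: 21.35
eef_pos: [532.8, 313.6, 350.1]
eef_rot: [0.112, 1.568, -0.112]
wrist_force: [-0.9, -0.5, 5.6]
gripper_width: 0.5
```

```bash
python3 -m creep '0 0.1 0 0 0; 0 0.2 0 0 0; 0 0.3 0 0 0;0 0.3 0 0 0; 0 0.3 0 0 0'; python3 -m creep '0 0.05 0 0 0;0 0.05 0 0 0'; python3 -m creep '0 0.05 0 0 0;0 0.05 0 0 0'; python3 -m creep '0 0.05 0 0 0;0 0.05 0 0 0'
```

```text
t: 21.98
eef_pos: [532.8, 313.6, 347.3]
eef_rot: [0.112, 1.567, -0.112]
wrist_force: [-1.1, -1.2, 7.7]
gripper_width: 0.3
t: 22.22
eef_pos: [532.8, 313.6, 346.8]
eef_rot: [0.113, 1.567, -0.112]
wrist_force: [-0.9, -0.6, 8.2]
gripper_width: 0.1
t: 22.48
eef_pos: [532.8, 313.6, 346.4]
eef_rot: [0.112, 1.567, -0.112]
wrist_force: [-1.7, -0.1, 7.2]
gripper_width: 0.5
t: 22.72
eef_pos: [532.8, 313.6, 346.4]
eef_rot: [0.112, 1.567, -0.112]
wrist_force: [-2.7, -2.1, 11.3]
gripper_width: 0.5
```

At the stop with about 11 N. Hold and check.

```bash
python3 -m creep '0 0 0 0 0;0 0 0 0 0;0 0 0 0 0;0 0 0 0 0;0 0 0 0 0;0 0 0 0 0;0 0 0 0 0;0 0 0 0 0'; python3 -m creep '0 0 0 0 0;0 0 0 0 0;0 0 0 0 0;0 0 0 0 0;0 0 0 0 0;0 0 0 0 0;0 0 0 0 0;0 0 0 0 0;0 0 0 0 0;0 0 0 0 0;0 0 0 0 0;0 0 0 0 0;0 0 0 0 0'
python3 - <<'E'
from h import *
for n in ['scene','side']:
    c=read_camera(n); save(c,n+'9.png')
    print([(np.round(d['xyz']).tolist(),round(d['score'],2)) for d in spot_point(c,'long_tube')],get_obs()['wrist_force'])
c=cv2.imread('pics/side9.png'); cv2.imwrite('pics/s9c.png',cv2.resize(c[100:300,200:400],None,fx=3,fy=3))
E
```

```text
t: 23.72
eef_pos: [532.7, 313.7, 346.4]
eef_rot: [0.112, 1.567, -0.112]
wrist_force: [-2.6, -0.9, 11.9]
gripper_width: 0.1
t: 25.35
eef_pos: [532.8, 313.6, 346.4]
eef_rot: [0.113, 1.567, -0.112]
wrist_force: [-2.2, -2.3, 10.9]
gripper_width: 0.5
[([406.0, -562.0, 13.0], 0.92), ([218.0, -260.0, 12.0], 0.84), ([508.0, 139.0, 117.0], 0.6)] [-2.76505479 -2.45205864 12.16525902]
[([214.0, -264.0, 10.0], 0.74), ([405.0, -562.0, 11.0], 0.56), ([323.0, 253.0, -2.0], 0.32)] [-2.16084085 -1.56039406 10.7220919 ]
```

View pics/s9c.png

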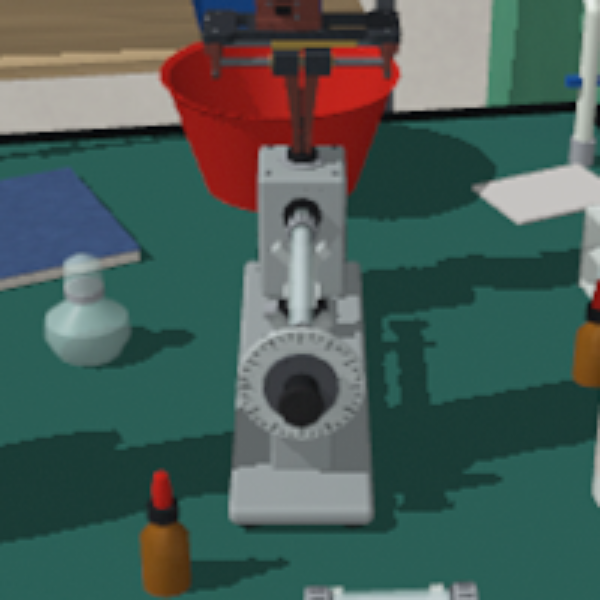

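View pics/scene9.png

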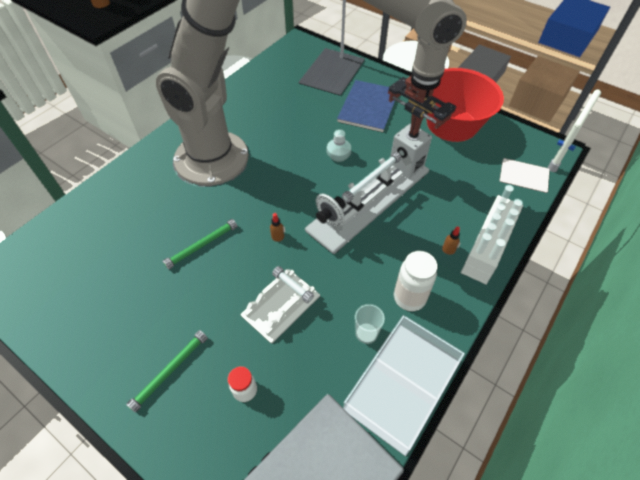

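The tube lies in both saddles (scene (368,180)), the fingers are on the button (crop (303,152)), and the bystanders are in place. The force has been a steady 11–12 N for more than 2.5 s, so I hand in.

```bash
python3 -c "
from workcell import *
print(close_job())"
```

```text
the job is handed in; nothing more can be done
None
```

I lifted the clear long tube out of the white rest, lowered it into both V-saddles and let go on contact at about 8 N. I then pressed the lamp button down to its stop with the closed fingers, held it for over 2.5 s, and handed in with the fingers still pressing. The hand-in reports no verdict.

**Tube:** measured with the wrist camera after release, before the button press:
- It was level, with its top at 125.6–125.9 mm over the glass.
- It was centred across the saddles to within about 0.3 mm.

After the press, the scene camera placed its centre at (508, 139, 117) mm, against a measured seat of about (507.5, 141, 115). In the last side view the network did not find the tube, but it is visible in place in that picture.

**Button:** the wrist force held steady at 11–12 N. From the tool height I work out about 9.6 mm of the 10 mm travel; the joint itself can't be read directly.

**Bystanders:** all look unmoved in the last scene picture.

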